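Count along the tin rack and push the bean tin into the third gap

ROBOT

A 6-joint arm with a two-finger parallel gripper is mounted at the origin on the work surface. World frame = base frame: x ahead of the robot, y to its left, z up, the work surface at z = 0. Lengths are in mm, angles in rad, forces in N, time in s.
With the tool pointing down it reaches from about 300 to 775 mm from the base axis. Payload 14.6 kg.
Tool frame: the origin (TCP) lies on the mounting face of the last link; the fingertips stand ctrl.finger_overhang ahead of it and the grasp point (between the pads) lies 180 mm ahead of it (ctrl.finger_overhang is the distance from the TCP to the fingertips, in mm); z points along the fingers, y is the line along which they close (so a half turn about z gives the same grasp; the last joint's range is limited). The gripper opens to 94 mm and grips with 3 to 60 N. Pads are 16 mm wide; open, the fingers measure 119 mm over their backs; the gripper's body (75 mm by 177 mm) begins 78 mm behind the grasp point.
Start: joints at [1.19, 0.3, 1.521, -0, 1.321, -0.067], TCP at [169.769, 523.134, 404.646] pointing down, gripper open.
Joint ranges: [-3.03, 3.03], [-0.79, 2.21], [0.23, 2.52], [-1.04, 4.18], [0, 3.07], [-2.55, 2.55]. Speed limits (rad/s): [2.22, 2.22, 2.57, 3.14, 3.14, 3.14].

INTERFACE

Orientations are given as a rotation vector (axis times angle).
In Python, from plant import ctrl, optics gives the robot as it stands. The module is installed in compiled form; this text tells all that it offers.
- The arm moves only by the tool servo_tool, never from a script. Its argument "rows" is one flat list of numbers, 4 for each row, row after row: the shift along the tool's x, y, z in mm, then the turn about the tool's z in degrees. In form: [tx, ty, tz, roll, tx, ty, tz, roll, ...]. A call has exactly 10 rows; each row shifts and turns the commanded pose from where the row before left it, along the tool's axes as they then stand; what a row does not reach is not made up. A row lasts 1/12 s, in which the tool goes at most 41.7 mm and 7.16 degrees, less where a joint would pass 70% of its speed; a pose out of reach is approached as far as the arm can. A call with a gripper value outside its range is refused whole. "grip" is the closure, from 0 (fully open) to 1 (shut), set as the call begins (left out, the last holds). The fingers move at their own pace and stop on an object; the grip force is fixed at half the most. Time passes only in rows, so rows that do not move let the fingers close, or fill a call up. It gives the time, the measured TCP pose, the force, the opening and the grip force at its end, in the units of the state.
- ctrl.observe(): the state, without advancing time (a new reading comes with each control period).
- optics.capture(name): name is "side" or "top"; returns (picture, depth): 400x640x3 uint8, red, green, blue; 400x640 float32, mm along the optical axis (not along the pixel's ray), 0 where there is no reading.
- optics.calibration(name): a dict with "fx", "fy", "cx", "cy" (pixels), "k1" (the pictures are not rectified: a ray, as slopes to the right and down, at radius r is drawn at 1 + k1 r^2 times it, then the intrinsics apply), "camera_from_world" (4x4, takes a point from world to camera coordinates). Camera axes: x right, y up, looking along -z (the intrinsics and any distortion apply to the point x, -y, -z); pixel columns grow to the right and rows downward; lengths in mm; the calibration is good to about 2 mm. A picture is of the moment at which its call begins. calibration takes no time and is no camera call.
- ctrl.job_done(): hands the job in; it is judged then, once.
The state is a dict: "time": time; "joint_positions": joint angles; "dq": joint speeds; "tau": joint torques, N m; "position": TCP position; "orientation": TCP orientation; "contact_force": force on the tool from outside, world axes, zero at the start; "torque": the same for the moment, N m; "opening": finger opening in mm; "grasp_force": force on a finger pad.
Only numpy, scipy, OpenCV 4.12 (cv2) and the standard library are available. Lean on these libraries where they do the work, as an engineer would, in place of code of your own. Each camera call takes 0.05 s, during which the arm holds its last target. There are 200 camera calls.

TASK

Starting from the end of the rack with the copper knob, run a fingertip along the top of the white rail, flicking over the first and then the second orange tab to count the gaps, and stop in the third gap without flicking the third tab. Then push the loose green tin across the cart top into that third gap until it stands fully home against the rail. Only push it, gently: do not squeeze, lift or topple it, and leave the other tins and the coffee things where they are.

Things in the scene. Friction and masses are not known exactly. Their poses are not given: they have to be found in the camera images.
- rack: Tin rack fixed on the cart top: white rail 228 long, 14 thick, 60 high (mm), low dark dividers, four gaps open to the robot, three orange tabs on the rail. Origin on the cart top at the middle of the rail's front face; x points from the open side into the rail (thickness x 0 to 14), y along the rail, z up. Tabs at y = 56, 0, -56; gap centres at y = 84, 28, -28, -84.
- mouth (a point): Point on the cart top at the front end of the middle divider, x = -68 mm, y = 0 in the rack's frame. Five dividers, 4 mm thick and only 10 mm high, run from the rail to this depth at y = -112, -56, 0, 56, 112 mm, making the four gaps 52 mm wide. The gaps have no floor: tins slide on the cart top.
- copper_knob: Copper ball of 26 mm on a dark post at one end of the rail, about 128 mm from the rack's middle, 75 mm high, fixed; the origin is under the post on the cart top. It marks the end to count from, which varies: at +y of the rack the third gap is y = -28 mm (gap_r), at -y it is y = 28 mm (gap_q).
- white_knob: The same post with a white ball, at the other end of the rail; origin under the post.
- green_tin: Green bean tin with a bare metal lid rim, a closed upright cylinder 48 mm in diameter and 50 mm tall, 80 to 170 g, standing loose on the cart top in front of the rack; origin at the centre of its underside. Fully home, its origin is 24 mm in front of the rail's front face (x = -24 mm in the rack's frame).
- blue_tin: Blue tin of the same size standing in the end gap at y = 84 mm of the rack; origin at the centre of its underside. Leave it.
- red_tin: Red tin of the same size standing in the end gap at y = -84 mm of the rack; origin at the centre of its underside. Leave it.
- tab_a (a joint): Angle (rad) of the sprung orange tab at y = 56 mm of the rack, 0 upright, positive leaning toward the rack's -y. A blade 24 mm tall, 4 mm thick along the rail, 12 mm wide across it, hinged on the rail's top (60 mm high). A passing fingertip bends it over with 1 to 4 N, up to 1.4 rad, and it springs upright by itself.
- tab_b (a joint): Angle (rad) of the sprung orange tab at y = 0 mm of the rack, 0 upright, positive leaning toward the rack's -y. A blade 24 mm tall, 4 mm thick along the rail, 12 mm wide across it, hinged on the rail's top (60 mm high). A passing fingertip bends it over with 1 to 4 N, up to 1.4 rad, and it springs upright by itself.
- tab_c (a joint): Angle (rad) of the sprung orange tab at y = -56 mm of the rack, 0 upright, positive leaning toward the rack's -y. A blade 24 mm tall, 4 mm thick along the rail, 12 mm wide across it, hinged on the rail's top (60 mm high). A passing fingertip bends it over with 1 to 4 N, up to 1.4 rad, and it springs upright by itself.
- gap_p (a point): Point on the top face of the rack's rail (60 mm above the cart top), in the middle of the rail's 14 mm thickness and midway along the gap that is centred at y = 84 mm of the rack.
- gap_q (a point): Point on the top face of the rack's rail (60 mm above the cart top), in the middle of the rail's 14 mm thickness and midway along the gap that is centred at y = 28 mm of the rack.
- gap_r (a point): Point on the top face of the rack's rail (60 mm above the cart top), in the middle of the rail's 14 mm thickness and midway along the gap that is centred at y = -28 mm of the rack.
- gap_s (a point): Point on the top face of the rack's rail (60 mm above the cart top), in the middle of the rail's 14 mm thickness and midway along the gap that is centred at y = -84 mm of the rack.
- kettle: Copper-finish kettle, body 156 mm wide, 151 mm high, black handle to -x and spout to +x; origin at the centre of its underside. Leave it.
- grinder: Aluminium hand grinder, 48 mm across, 155 mm high plus a crank reaching 88 mm out; origin at the centre of its underside. Leave it.
- dripper: Clear glass dripper, cone 116 mm wide at the top, 85 mm high; origin at the centre of its underside. Leave it.
- mug: Tall white ceramic mug, 76 mm wide, 125 mm high, handle at its +y; origin at the centre of its underside. Leave it.
Mind the look-alikes: they are no part of the job. What is meant by the green_tin is not brown, and is the larger of those in its own colour. What is shaped like the rack but turquoise is not meant.

How it is judged:
By the outcome, as a careful person would: the job done as asked, in the order asked, and still so for the second after the job is handed in, with the robot touching nothing.
It also fails if it takes over 67 s, if anything falls off the work surface, if the arm or the gripper's body presses on something with over 40 N, if the wrist force passes 120 N, or if a joint passes its speed limit or range.

## Working session

There is one attempt and no reset: what is moved stays moved. The work goes in short steps, Python scripts to look and compute and a tool call to move; the robot and the scene stay as the last step left them, time stands still between calls to the robot, and variables do not carry over. Pictures are saved under pics/ and viewed, at most 10 in all, crops included, and the job is handed in when it is done.

Besides the shell and the picture viewer there is one more tool, called after "Request:" as name(argument=value, ...) on one line, values as JSON. servo_tool: Moves the arm, as the interface text tells. Its arguments: {"type":"object","properties":{"rows":{"type":"array","items":{"type":"number"}},"grip":{"type":"number"}},"required":["rows"]}

```bash
mkdir -p pics; cat > h.py <<'E'
import numpy as np, cv2
from plant import ctrl, optics
def snap(n,f):
    p,d=optics.capture(n); cv2.imwrite(f'pics/{f}.png',cv2.cvtColor(p,cv2.COLOR_RGB2BGR)); np.save(f'pics/{f}.npy',d); return p,d
def rays(n,uv):
    c=optics.calibration(n); uv=np.atleast_2d(np.float64(uv))
    xd=(uv-[c['cx'],c['cy']])/[c['fx'],c['fy']]; x=xd.copy()
    for _ in range(30): x=xd/(1+c['k1']*(x**2).sum(1,keepdims=True))
    M=np.linalg.inv(c['camera_from_world']); D=np.c_[x[:,0],-x[:,1],-np.ones(len(x))]
    return M[:3,3],D@M[:3,:3].T
def onz(n,uv,z):
    o,D=rays(n,uv); z=np.asarray(z,float); return o+D*((z-o[2])/D[:,2])[:,None]
def dep(n,uv,d):
    o,D=rays(n,uv); uv=np.atleast_2d(uv).astype(int); return o+D*d[uv[:,1],uv[:,0]][:,None]
E
python3 - <<'E'
from h import *
snap('side','s0');snap('top','t0')
for n in('side','top'):
    c=optics.calibration(n);print(n,c['fx'],c['k1'],np.linalg.inv(c['camera_from_world']).round(2).tolist())
s=ctrl.observe();print(s['time'],s['orientation'],s['contact_force'],s['opening'],ctrl.finger_overhang)
E
```

```text
side 426.721794951191 -0.056040542188455965 [[0.86, 0.28, -0.42, 103.24], [-0.5, 0.46, -0.73, -777.94], [-0.02, 0.84, 0.54, 640.3], [0.0, 0.0, 0.0, 1.0]]
top 468.41960548612707 -0.13129431597536206 [[0.02, 0.99, -0.16, 337.13], [-1.0, 0.02, -0.01, 11.96], [-0.01, 0.16, 0.99, 1377.41], [0.0, 0.0, 0.0, 1.0]]
0.1 [-4.90811815e-01 -3.10279263e+00  1.56719632e-03] [ 0.32129666 -0.06015063 -0.53624205] 94.12499704489547 199.2
```

View pics/t0.png

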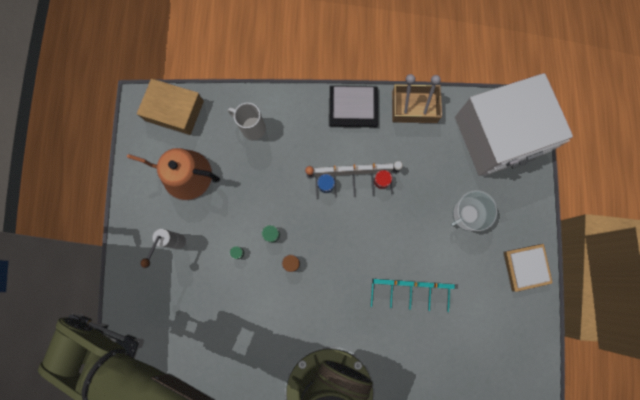

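View pics/s0.png

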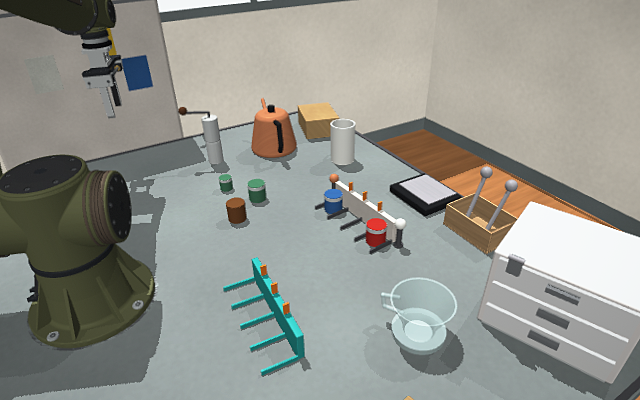

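Top view: the rack with the white rail spans (309,171), the copper knob, to (398,166), the white knob. Blue is at (327,183) and red at (384,179). The rack at (413,285) is turquoise, so it is not meant. Tin candidates are green (271,234), green (237,253) and brown (291,264). The one at (271,234) fits, being the larger of the two greens. Copper sits at +y, so the third gap is gap_r (y=-28).

```bash
cat > m.py <<'E'
from h import *
def cent(m,box):
    x0,y0,x1,y1=box; k=np.zeros(m.shape,np.uint8); k[y0:y1,x0:x1]=m[y0:y1,x0:x1]
    n,l,s,c=cv2.connectedComponentsWithStats(k); i=1+np.argmax(s[1:,4]); return c[i],s[i]
E
python3 - <<'E'
from m import *
p=cv2.imread('pics/t0.png'); d=np.load('pics/t0.npy'); q=cv2.imread('pics/s0.png')
a=cv2.resize(p[145:285,215:415],None,fx=4,fy=4,interpolation=cv2.INTER_CUBIC); cv2.imwrite('pics/crop.png',a)
h=cv2.cvtColor(p,cv2.COLOR_BGR2HSV)
g=cv2.inRange(h,(60,60,30),(85,255,255))
for b in((255,215,287,250),(225,240,250,265)):
    c,s=cent(g,b); print('green',c,s, onz('top',c,50), dep('top',c,d))
w=cv2.inRange(h,(0,0,165),(180,50,255)); o=cv2.inRange(h,(5,120,90),(20,255,255))
c,s=cent(w,(390,155,410,180)); W=onz('top',c,62);print('white',c,s,W)
c,s=cent(o,(300,160,318,182)); C=onz('top',c,62);print('copper',c,s,C)
for nm,lo,hi,b in(('blue',(100,80,40),(125,255,255),(312,170,342,197)),('red',(0,150,80),(4,255,255),(370,165,397,192))):
    c,s=cent(cv2.inRange(h,lo,hi),b); print(nm,c,s,onz('top',c,50))
ys,xs=np.nonzero(w[150:185,315:392]); P=onz('top',np.c_[xs+315,ys+150],60)
f=np.polyfit(P[:,1],P[:,0],1);print('rail',f,P.mean(0),P[:,0].std())
r=(C-W)[0];print('yaw from knobs',np.degrees(np.arctan2(-r[0],r[1])),np.linalg.norm(r),(C+W)/2)
hs=cv2.cvtColor(q,cv2.COLOR_BGR2HSV)
c,s=cent(cv2.inRange(hs,(5,120,90),(20,255,255)),(325,170,343,188));print('copS',c,s,onz('side',c,62))
c,s=cent(cv2.inRange(hs,(0,0,190),(180,50,255)),(392,215,410,232));print('whiS',c,s,onz('side',c,62))
E
```

```text
green [269.94811321 233.3490566 ] [262 226  17  16 212] [[447.41282568 176.16427426  50.        ]] [[447.10899919 175.71188781  53.65698105]]
green [235.84033613 252.25210084] [230 247  13  12 119] [[391.60257192 271.77527401  50.        ]] [[392.09702649 274.13368715  37.95089002]]
white [397.78571429 164.5       ] [395 162   6   6  28] [[ 651.45306354 -187.10071011   62.        ]]
copper [309.125 170.225] [306 167   7   8  40] [[630.10269891  68.25623563  62.        ]]
blue [325.54693878 182.43265306] [317 174  18  18 245] [[597.48041861  20.51824686  50.        ]]
red [383.07329843 178.07329843] [376 170  15  17 191] [[ 613.18777224 -145.750156     50.        ]]
rail [-7.33500843e-02  6.35929055e+02] [640.09940551 -56.85542548  60.        ] 5.614663083801197
yaw from knobs 4.779377243441883 256.2479420572638 [[640.77788123 -59.42223724  62.        ]]
copS [333.53333333 177.88333333] [330 174   8   9  60] [[630.37240887  66.99958854  62.        ]]
whiS [398.65934066 221.41758242] [392 217  14  10  91] [[ 651.96471094 -180.79773115   62.        ]]
```

View pics/crop.png

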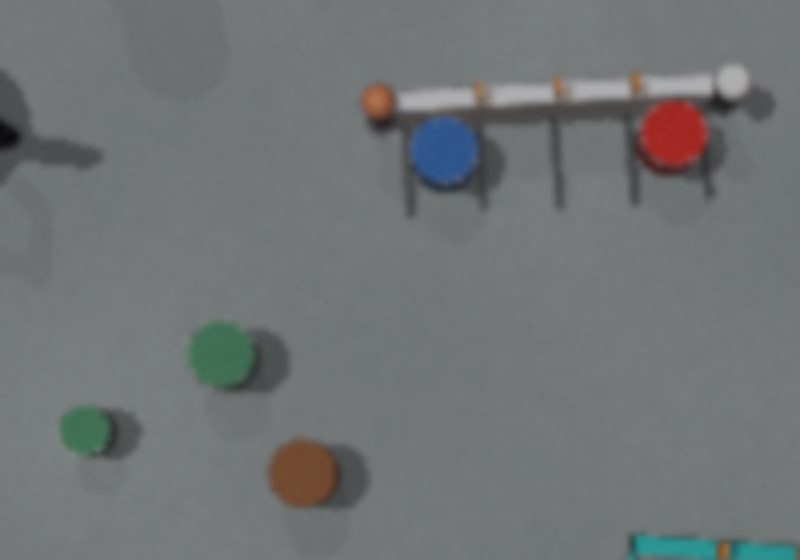

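The crop confirms it: at (222,355) is the larger green tin, at (85,430) the smaller one, and the brown is at (303,473). I'll roll the tool to the rail's heading and close the fingers while I refine the tab positions.

Request:
servo_tool(rows=[0,0,0,6.75,0,0,0,6.75,0,0,0,6.75,0,0,0,6.75,0,0,0,6.75,0,0,0,6.75,0,0,0,6.75,0,0,0,6.75,0,0,0,6.75,0,0,0,6.75], grip=1)

```text
time: 0.93
position: [169.8, 523.1, 404.3]
orientation: [2.139, 2.301, -0.001]
contact_force: [-0.9, 1.1, 0.3]
opening: 30.8
grasp_force: 0.0
```

```bash
cat >> m.py <<'E'
from scipy.spatial.transform import Rotation as R
TH=np.radians(4.5); O=np.array([633.5,-59.])
def rk(p): p=np.atleast_2d(p)[:,:2]-O; c,s=np.cos(TH),np.sin(TH); return np.c_[p@[c,s],p@[-s,c]]
def wd(x,y): c,s=np.cos(TH),np.sin(TH); return O+[x*c-y*s,x*s+y*c]
def st():
    s=ctrl.observe(); M=R.from_rotvec(s['orientation']).as_matrix()
    print('t %.2f'%s['time'],'pos',np.round(s['position'],1),'rack',rk(s['position']).round(1)[0],'tip z %.1f'%(s['position'][2]-ctrl.finger_overhang),'xang %.2f'%np.degrees(np.arctan2(M[1,0],M[0,0])),'F',np.round(s['contact_force'],1),'open %.1f'%s['opening'],'tilt',M[:,2].round(3)); return s,M
def go(x,y,tipz,M,s):
    w=np.r_[wd(x,y),tipz+ctrl.finger_overhang]; print('to',(x,y,tipz),'tool delta',(M.T@(w-s['position'])).round(1))
E
python3 - <<'E'
from m import *
s,M=st()
for n,f,bx in(('top','t0',[(330,160,341,176),(349,160,361,175),(368,158,380,174)]),('side','s0',[(345,180,357,200),(358,190,372,208),(374,200,388,220)])):
    h=cv2.cvtColor(cv2.imread(f'pics/{f}.png'),cv2.COLOR_BGR2HSV); o=cv2.inRange(h,(5,110,90),(22,255,255))
    for b in bx:
        c,q=cent(o,b); P=onz(n,c,76 if n=='top' else 72); print(n,c.round(1),q,P.round(1),rk(P).round(1))
go(7,92,110,M,s)
E
```

```text
t 0.93 pos [169.8 523.1 404.3] rack [-416.6  616.7] tip z 205.1 xang 94.19 F [-0.9  1.1  0.3] open 30.8 tilt [-0.    -0.001 -1.   ]Traceback (most recent call last):
  File "<stdin>", line 6, in <module>
  File "m.py", line 4, in cent
    n,l,s,c=cv2.connectedComponentsWithStats(k); i=1+np.argmax(s[1:,4]); return c[i],s[i]
                                                     ~~~~~~~~~^^^^^^^^^
    return _wrapfunc(a, 'argmax', axis=axis, out=out, **kwds)
    return bound(*args, **kwds)
ValueError: attempt to get argmax of an empty sequence
```

```bash
python3 - <<'E'
from m import *
s,M=st()
for n,f,sat,bx in(('top','t0',60,[(330,160,341,176),(349,160,361,175),(368,158,380,174)]),('side','s0',110,[(345,180,357,200),(358,190,372,208),(374,200,388,220)])):
    h=cv2.cvtColor(cv2.imread(f'pics/{f}.png'),cv2.COLOR_BGR2HSV); o=cv2.inRange(h,(5,sat,80),(22,255,255))
    for b in bx:
      try:
        c,q=cent(o,b); P=onz(n,c,80 if n=='top' else 72); print(n,c.round(1),q,P.round(1),rk(P).round(1))
      except ValueError: print(n,b,'none')
go(7,92,110,M,s)
E
```

```text
t 0.93 pos [169.8 523.1 404.3] rack [-416.6  616.7] tip z 205.1 xang 94.19 F [-0.9  1.1  0.3] open 30.8 tilt [-0.    -0.001 -1.   ]
top [334.5 167.5] [334 166   2   4   8] [[635.2  -4.3  80. ]] [[ 6.  54.4]]
top [354. 166.] [353 164   3   5   9] [[640.5 -59.6  80. ]] [[ 6.9 -1.2]]
top [373.5 165. ] [373 163   2   5  10] [[ 644.4 -115.1   80. ]] [[  6.5 -56.7]]
side [350.2 185.7] [349 182   4   9  30] [[636.5  -4.2  72. ]] [[ 7.3 54.4]]
side [364.2 195.1] [363 191   4  10  29] [[640.7 -60.   72. ]] [[ 7.1 -1.5]]
side [379.4 205.3] [378 201   4  10  33] [[ 645.2 -115.8   72. ]] [[  7.2 -57.5]]
to (7, 92, 110) tool delta [-522.3  426.5   95.3]
```

Request:
servo_tool(rows=[-10,8,0,0,-20,16,0,0,-30,25,0,0,-30,25,0,0,-30,25,0,0,-30,25,0,0,-30,25,0,0,-30,25,0,0,-30,25,0,0,-30,25,0,0])

```text
time: 1.77
position: [415.4, 269.1, 404.7]
orientation: [2.127, 2.312, -0.0]
contact_force: [-0.1, 1.4, 0.1]
opening: 0.4
grasp_force: 0.0
```

Request:
servo_tool(rows=[-30,25,0,0,-30,25,0,0,-30,25,0,0,-30,25,0,0,-30,24,0,0,-30,24,0,0,-30,24,0,0,-26,17,0,0,-12,8,0,0,-4,3,0,0])

```text
time: 2.6
position: [634.4, 33.1, 403.8]
orientation: [-2.13, -2.308, 0.002]
contact_force: [-0.4, 0.2, -1.0]
opening: 0.1
grasp_force: 0.0
```

```bash
sed -i 's/O=np.array.*/O=np.array([633.6,-60.3])/' m.py; python3 - <<'E'
from m import *
s,M=st(); go(7,92,70,M,s)
E
```

```text
t 2.60 pos [634.4  33.1 403.8] rack [ 8.1 93.1] tip z 204.6 xang 94.60 F [-0.4  0.2 -1. ] open 0.1 tilt [-0.001 -0.    -1.   ]
to (7, 92, 70) tool delta [ -1.1  -0.9 134.6]
```

Request:
servo_tool(rows=[-1,-1,8,0,0,0,15,0,0,0,20,0,0,0,20,0,0,0,20,0,0,0,20,0,0,0,15,0,0,0,8,0,0,0,5,0,0,0,3,0])

```text
time: 3.43
position: [632.3, 35.6, 270.5]
orientation: [-2.13, -2.309, 0.0]
contact_force: [0.5, -0.7, 0.1]
opening: 0.6
grasp_force: 0.0
```

```bash
python3 - <<'E'
from m import *
snap('side','s1')
p=cv2.imread('pics/s1.png'); cv2.imwrite('pics/s1c.png',cv2.resize(p[90:270,280:450],None,fx=3.3,fy=3.3,interpolation=cv2.INTER_CUBIC))
s,M=st(); go(7,92,68,M,s)
E
```

```text
t 3.48 pos [632.4  35.5 270.4] rack [ 6.3 95.6] tip z 71.2 xang 94.59 F [ 0.2 -0.   0.3] open 0.4 tilt [-0.  0. -1.]
to (7, 92, 68) tool delta [-3.6  0.7  3.2]
```

View pics/s1c.png

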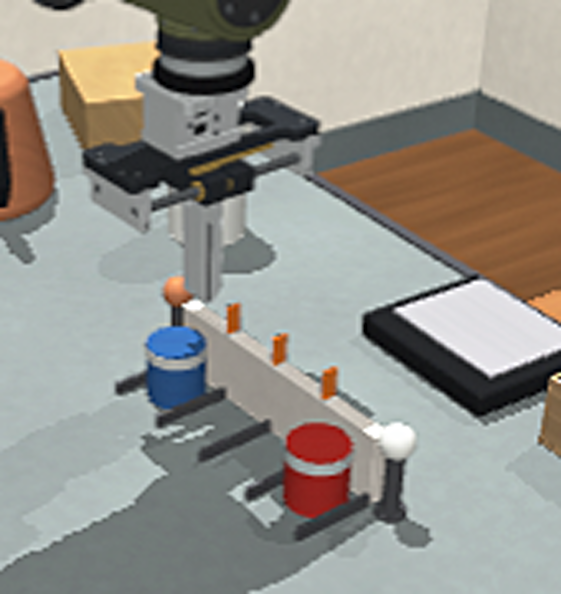

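The fingertip hovers over the rail at the copper end (205,295 in the crop), beyond the first tab. Next is a gentle touch to find the rail's top.

Request:
servo_tool(rows=[0,0.5,3,0,0,0,3,0,0,0,2,0,0,0,1,0,0,0,0.5,0,0,0,0.5,0,0,0,0.3,0,0,0,0.3,0,0,0,0,0,0,0,0,0])

```text
time: 4.32
position: [633.2, 35.2, 260.1]
orientation: [-2.132, -2.307, -0.0]
contact_force: [-0.1, 0.7, 0.1]
opening: 0.6
grasp_force: 0.0
```

Request:
servo_tool(rows=[0,0,0.2,0,0,0,0.2,0,0,0,0.2,0,0,0,0.2,0,0,0,0.2,0,0,0,0,0,0,0,0,0,0,0,0,0,0,0,0,0,0,0,0,0])

```text
time: 5.15
position: [633.2, 35.1, 259.5]
orientation: [2.132, 2.307, 0.0]
contact_force: [-2.2, -0.5, 4.9]
opening: 0.5
grasp_force: 2.7
```

Contact came at TCP 259.5, so the rail top is where expected. Now I rise 8 mm and sweep toward -y.

Request:
servo_tool(rows=[0,0,-4,0,0,0,-4,0,-4,0,0,0,-6,0,0,0,-6,0,0,0,-6,0,0,0,-6,0,0,0,-6,0,0,0,-6,0,0,0,-6,0,0,0])

```text
time: 5.98
position: [636.8, -10.9, 267.1]
orientation: [-2.132, -2.307, -0.001]
contact_force: [-0.8, 3.5, 2.6]
opening: 0.5
grasp_force: 2.0
```

```bash
python3 - <<'E'
from m import *
s,M=st(); go(7,-28,68,M,s)
E
```

```text
t 5.98 pos [636.8 -10.9 267.1] rack [ 7.1 49. ] tip z 67.9 xang 94.52 F [-0.8  3.5  2.6] open 0.5 tilt [ 0.     0.001 -1.   ]
to (7, -28, 68) tool delta [-77.   -0.1  -0.2]
```

Request:
servo_tool(rows=[-6,0,0,0,-6,0,0,0,-6,0,0,0,-6,0,0,0,-6,0,0,0,-6,0,0,0,-6,0,0,0,-6,0,0,0,-6,0,0,0,-6,0,0,0])

```text
time: 6.82
position: [641.6, -70.7, 267.1]
orientation: [-2.131, -2.307, -0.001]
contact_force: [-0.1, 3.1, 2.3]
opening: 0.6
grasp_force: 1.8
```

Request:
servo_tool(rows=[-6,0,0,0,-6,0,0,0,-3,0,0,0,-1,0,0,0,0,0,0,0,0,0,0,0,0,0,0,0,0,0,0,0,0,0,0,0,0,0,0,0])

```text
time: 7.65
position: [642.8, -86.6, 267.2]
orientation: [2.132, 2.307, -0.0]
contact_force: [-0.8, -2.4, 4.3]
opening: 0.3
grasp_force: 2.3
```

```bash
python3 - <<'E'
from m import *
snap('side','s2')
p=cv2.imread('pics/s2.png'); cv2.imwrite('pics/s2c.png',cv2.resize(p[130:270,300:440],None,fx=4,fy=4,interpolation=cv2.INTER_CUBIC))
s,M=st(); go(7,-28,60,M,s)
E
```

```text
t 7.70 pos [642.8 -86.6 267.2] rack [  7.1 -26.9] tip z 68.0 xang 94.52 F [-0.3 -3.6  5.5] open 0.7 tilt [ 0. -0. -1.]
to (7, -28, 60) tool delta [-1.1 -0.1  8. ]
```

View pics/s2c.png

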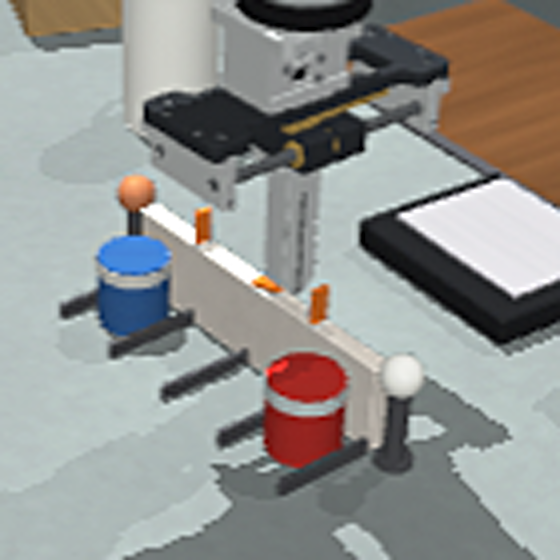

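Tab b is still bent under the trailing edge of the finger (265,283), while tab a is upright and tab c (320,303) is untouched. Going 8.5 mm further lets tab b spring up, and then I pause in the gap.

Request:
servo_tool(rows=[-3,0,0,0,-3,0,0,0,-2,0,0,0,-0.5,0,0,0,0,0,0,0,0,0,0,0,0,0,0,0,2,0,0,0,2,0,0,0,0,0,0,0])

```text
time: 8.53
position: [643.1, -90.5, 267.0]
orientation: [-2.132, -2.308, 0.0]
contact_force: [-0.4, 0.0, 0.3]
opening: 0.9
grasp_force: 0.0
```

```bash
python3 - <<'E'
from m import *
snap('side','s3')
p=cv2.imread('pics/s3.png'); cv2.imwrite('pics/s3c.png',cv2.resize(p[130:270,300:440],None,fx=4,fy=4,interpolation=cv2.INTER_CUBIC))
s,M=st(); go(7,-28,60,M,s)
E
```

```text
t 8.58 pos [643.1 -90.6 267.1] rack [  7.1 -31. ] tip z 67.9 xang 94.54 F [-0.9 -0.8  0.4] open 0.6 tilt [-0.  0. -1.]
to (7, -28, 60) tool delta [ 3.  -0.1  7.9]
```

View pics/s3c.png

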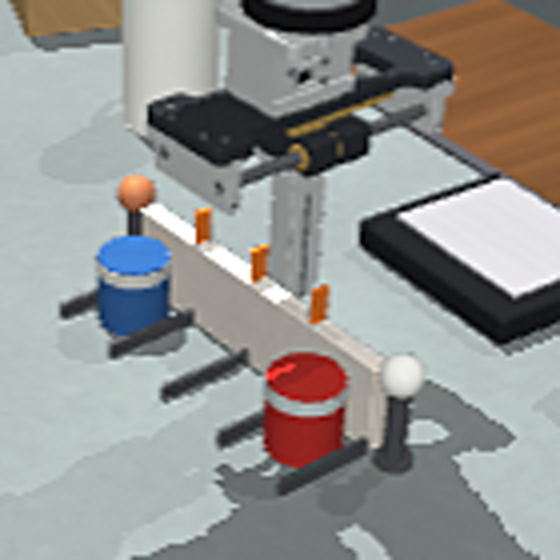

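All three tabs are upright, with the finger between b and c. I'll centre it, dip toward the rail top and pause, then lift away and open to a 24 mm cradle.

Request:
servo_tool(rows=[2,0,2,0,1,0,3,0,0,0,1,0,0,0,0,0,0,0,0,0,0,0,0,0,0,0,0,0,0,0,0,0,0,0,0,0,0,0,0,0])

```text
time: 9.42
position: [642.9, -88.0, 261.1]
orientation: [2.132, 2.307, 0.0]
contact_force: [0.4, -0.4, 0.5]
opening: 0.7
grasp_force: 0.0
```

Request:
servo_tool(rows=[0,0,-5,0,0,0,-10,0,0,0,-15,0,0,0,-15,0,0,0,-15,0,0,0,-10,0,0,0,-5,0,0,0,0,0,0,0,0,0,0,0,0,0])

```text
time: 10.25
position: [642.8, -88.0, 335.1]
orientation: [-2.131, -2.306, 0.001]
contact_force: [-0.2, 0.3, 0.3]
opening: 0.5
grasp_force: 0.0
```

```bash
cat >> m.py <<'E'
def mask(n,f,box,lo=(60,60,30),hi=(85,255,255)):
    return cent(cv2.inRange(cv2.cvtColor(cv2.imread(f'pics/{f}.png'),cv2.COLOR_BGR2HSV),lo,hi),box)
def push(T,G,back,M,s):   # T tin, G goal in rack frame
    d=(G-T)/np.linalg.norm(G-T); a=np.degrees(np.arctan2(d[1],d[0]))+4.5
    cur=np.degrees(np.arctan2(M[1,0],M[0,0])); print('dist',np.linalg.norm(G-T),'push world ang',a,'roll(x=-d)',(cur-(a+180)+180)%360-180,'roll(x=d)',(cur-a+180)%360-180)
    return T-d*back
E
python3 - <<'E'
from m import *
s,M=st()
h=cv2.cvtColor(cv2.imread('pics/s0.png'),cv2.COLOR_BGR2HSV); g=cv2.inRange(h,(55,40,30),(90,255,255)); ys,xs=np.nonzero(g[170:210,244:272]); print('side green px',xs.min()+244,xs.max()+244,ys.min()+170,ys.max()+170)
print(onz('side',[[(xs.min()+xs.max())/2+244.5-.5,ys.min()+170+5]],50))
T=rk(onz('top',[270.0,233.35],50))[0]; print('tin',T)
for w in((597.5,20.5),(613.2,-145.7),(391.6,272)): print(rk(w).round(1))
c,q=mask('top','t0',(280,250,302,280),(5,100,40),(15,255,255)); print('brown',rk(onz('top',c,50)))
P=push(T,np.array([-110,-28.]),55,M,s); go(*P,90,M,s)
E
```

```text
t 10.25 pos [642.8 -88.  335.1] rack [  7.  -28.3] tip z 135.9 xang 94.52 F [-0.2  0.3  0.3] open 0.5 tilt [-0.001  0.    -1.   ]
side green px 247 265 179 202
[[446.15712708 167.93782685  50.        ]]
tin [-167.07186433  250.19546872]
[[-29.6  83.4]]
[[-27.  -83.5]]
[[-215.2  350.3]]
brown [[-254.23716219  196.17493389]]
dist 283.9892894395309 push world ang -73.90661363127357 roll(x=-d) -11.573682566936924 roll(x=d) 168.4263174330631
to (np.float64(-178.1249309536417), np.float64(304.0733836628278), 90) tool delta [ 332.4 -185.    46.3]
```

Request:
servo_tool(rows=[12,-7,0,0,20,-11,0,0,27,-15,0,0,27,-15,0,0,27,-15,0,0,27,-15,0,0,27,-15,0,0,27,-15,0,0,27,-15,0,0,27,-15,0,0], grip=0.745)

```text
time: 11.08
position: [484.7, 149.4, 335.4]
orientation: [-2.132, -2.307, 0.001]
contact_force: [0.8, 1.2, 0.2]
opening: 24.2
grasp_force: 0.0
```

Request:
servo_tool(rows=[27,-15,0,0,25,-15,0,0,17,-10,0,0,8,-5.5,0,0,0,0,0,-4,0,0,10,-4,0,0,15,-3.6,0,0,15,0,0,0,10,0,0,0,5,0])

```text
time: 11.92
position: [434.4, 221.1, 279.5]
orientation: [-1.888, -2.509, 0.003]
contact_force: [-0.1, -0.2, 0.4]
opening: 23.9
grasp_force: 0.0
```

```bash
python3 - <<'E'
from m import *
snap('side','s4')
p=cv2.imread('pics/s4.png'); cv2.imwrite('pics/s4c.png',cv2.resize(p[110:230,180:320],None,fx=4,fy=4,interpolation=cv2.INTER_CUBIC))
s,M=st(); T=np.array([-167.1,250.2]);P=push(T,np.array([-110,-28.]),45,M,s); go(*P,15,M,s)
E
```

```text
t 11.97 pos [434.3 221.2 279.3] rack [-176.6  296.2] tip z 80.1 xang 106.07 F [-1.  -0.2 -1.2] open 24.1 tilt [-0.002 -0.001 -1.   ]
dist 283.99938380214843 push world ang -73.90123688756692 roll(x=-d) -0.02726726670485391 roll(x=d) 179.97273273329517
to (np.float64(-176.14755484184457), np.float64(294.28108155868927), 15) tool delta [-2.   0.2 65.1]
```

View pics/s4c.png

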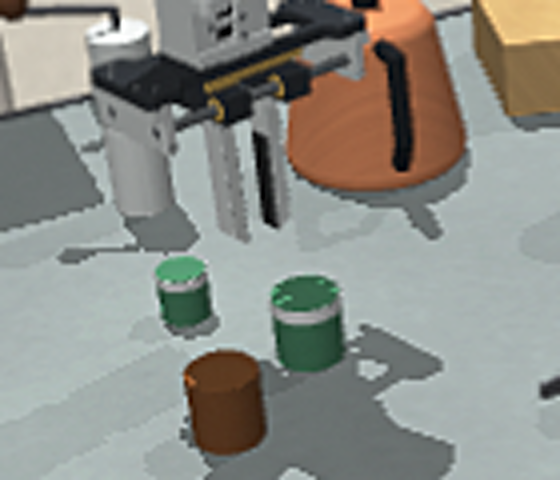

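The cradle hangs beyond the green tin (lid at (307,293) in the crop), clear of the small green (183,270) and the brown. Descending to tip height 15.

Request:
servo_tool(rows=[0,0,8,0,0,0,12,0,0,0,12,0,0,0,12,0,0,0,10,0,0,0,6,0,0,0,3,0,0,0,2,0,0,0,0,0,0,0,0,0])

```text
time: 12.8
position: [434.5, 221.6, 216.4]
orientation: [1.888, 2.511, 0.001]
contact_force: [0.5, -0.8, 0.1]
opening: 23.8
grasp_force: 0.0
```

```bash
python3 - <<'E'
from m import *
s,M=st(); P=rk(onz('side',[256.75,183.0],50))[0]; print('side tin',P)
T=np.array([-167.1,250.2])
for t in(P,T):
    v=(M.T@np.r_[wd(*t)-s['position'][:2],0]).round(1); print('tin in tool',v)
E
```

```text
t 12.80 pos [434.5 221.6 216.4] rack [-176.4  296.6] tip z 17.2 xang 106.12 F [ 0.5 -0.8  0.1] open 23.8 tilt [ 0.001  0.    -1.   ]
side tin [-164.82503913  245.75070446]
tin in tool [-52.2   1.1  -0. ]
tin in tool [-47.3  -0.3  -0. ]
```

Request:
servo_tool(rows=[-4,0,0.5,0,-4,0,0.5,0,-3,0,0,0,-3,0,0,0,-3,0,0,0,-3,0,0,0,-3,0,0,0,-3,0,0,0,-4,0,0,0,-5,0,0,0])

```text
time: 13.63
position: [444.2, 187.7, 215.1]
orientation: [1.888, 2.511, 0.0]
contact_force: [0.0, 0.7, 1.3]
opening: 23.9
grasp_force: 0.5
```

Request:
servo_tool(rows=[-5,0,0,0,-6,0,0,0,-6,0,0,0,-6,0,0,0,-6,0,0,0,-6,0,0,0,-6,0,0,0,-6,0,0,0,-6,0,0,0,-5,0,0,0])

```text
time: 14.47
position: [460.4, 131.6, 215.0]
orientation: [-1.888, -2.511, 0.0]
contact_force: [-0.9, 2.0, 0.2]
opening: 23.9
grasp_force: 0.6
```

```bash
cat > w.py <<'E'
from m import *
import sys
def tin(f):
    s,M=st(); snap('side',f+'s'); snap('top',f+'t')
    for n in('top','side'):
        h=cv2.cvtColor(cv2.imread(f'pics/{f}{n[0]}.png'),cv2.COLOR_BGR2HSV); g=cv2.inRange(h,(55,50,25),(88,255,255))
        k,l,q,c=cv2.connectedComponentsWithStats(g)
        for i in range(1,k):
            if q[i,4]>60:
                P=onz(n,c[i],50 if n=='top' else 25)[0]; r=rk(P)[0]
                if abs(r[0]+110)<140 and -100<r[1]<280: print(n,q[i],c[i].round(1),'rack',r.round(1),'in tool',(M.T@np.r_[P[:2]-s['position'][:2],0]).round(1)[:2])
    return s,M
if __name__=='__main__': tin(sys.argv[1])
E
python3 w.py a
```

```text
t 14.47 pos [460.4 131.6 215. ] rack [-157.7  204.9] tip z 15.8 xang 106.12 F [-0.9  2.   0.2] open 23.9 tilt [-0. -0. -1.]
side [265 188  18  10 137] [273.6 193. ] rack [-134.9  209.5] in tool [-0.  23.2]
side [266 199  18  15 202] [274.7 206.5] rack [-165.4  150.4] in tool [-51.8 -18.5]
```

Request:
servo_tool(rows=[-3,0,0,0,-5,0,0,0,-7,0,0,0,-7,0,0,0,-7,0,0,0,-7,0,0,0,-7,0,0,0,-7,0,0,0,-7,0,0,0,-7,0,0,0])

```text
time: 15.4
position: [478.1, 70.0, 215.0]
orientation: [-1.888, -2.511, 0.0]
contact_force: [-0.9, 0.3, 0.1]
opening: 24.0
grasp_force: 0.3
```

Request:
servo_tool(rows=[-7,0,0,0,-7,0,0,0,-7,0,0,0,-7,0,0,0,-7,0,0,0,-7,0,0,0,-7,0,0,0,-7,0,0,0,-7,0,0,0,-7,0,0,0])

```text
time: 16.23
position: [497.6, 2.8, 215.0]
orientation: [-1.888, -2.511, 0.0]
contact_force: [0.7, -0.1, 0.2]
opening: 23.8
grasp_force: 0.3
```

Request:
servo_tool(rows=[-7,0,0,0,-7,0,0,0,-6,0,0,0,-5,0,0,0,-4,0,0,0,-3,0,0,0,-2,0,0,0,-1,0,0,0,0,0,0,0,0,0,0,0])

```text
time: 17.07
position: [507.1, -30.1, 215.0]
orientation: [1.888, 2.511, -0.0]
contact_force: [-0.7, -0.0, 0.7]
opening: 24.3
grasp_force: 0.0
```

```bash
python3 w.py b; python3 - <<'E'
import cv2
p=cv2.imread('pics/bs.png'); cv2.imwrite('pics/bsc.png',cv2.resize(p[130:270,260:430],None,fx=4,fy=4,interpolation=cv2.INTER_CUBIC))
E
```

```text
t 17.07 pos [507.1 -30.1 215. ] rack [-123.8   40.1] tip z 15.8 xang 106.13 F [-0.7 -0.   0.7] open 24.3 tilt [-0. -0. -1.]
side [311 213  20  12 189] [320.5 218.3] rack [-99.5  37.4] in tool [-7.5 23.3]
side [311 225  20  16 236] [321. 233.] rack [-132.8  -12.2] in tool [-49.4 -19.4]
```

View pics/bsc.png

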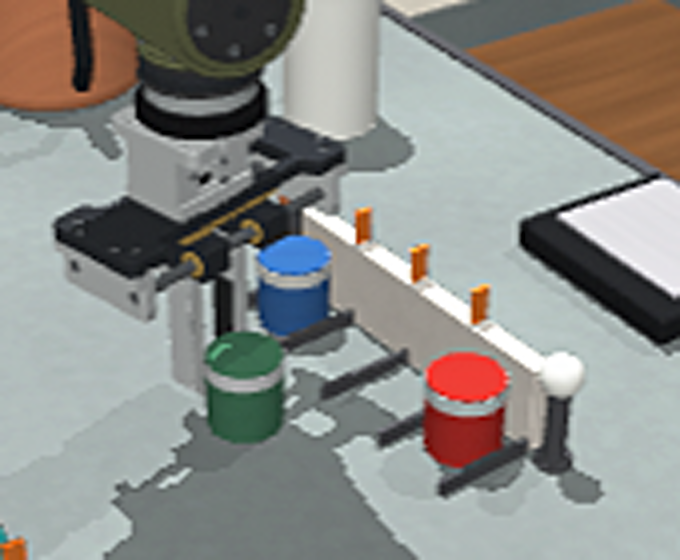

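The tin is well cradled, lid at (245,357) in the crop, upright. About 40 mm are left in this leg.

```bash
python3 - <<'E'
from m import *
print(rk(onz('side',[[320.5,218.3]],50)).round(1), 'calib check red lid', rk(onz('side',[[260+465/4,130+380/4]],50)).round(1))
E
```

```text
[[-119.3    8.5]] calib check red lid [[-30.4 -89.7]]
```

Request:
servo_tool(rows=[-3,0,0,0,-5,0,0,0,-6,0,0,0,-7,0,0,0,-6,0,0,0,-5,0,0,0,-4,0,0,0,-3,0,0,0,-1,0,0,0,0,0,0,0])

```text
time: 18.0
position: [518.3, -68.8, 215.0]
orientation: [1.888, 2.511, -0.0]
contact_force: [0.6, 0.1, 0.1]
opening: 24.2
grasp_force: 0.0
```

Request:
servo_tool(rows=[4,0,0,0,8,0,0,0,10,0,0,0,8,0,0,0,5,0,-10,0,0,0,-15,0,0,0,-15,0,0,0,-15,0,0,0,-15,0,0,0,-10,0])

```text
time: 18.83
position: [508.5, -34.4, 297.2]
orientation: [1.886, 2.51, 0.001]
contact_force: [0.0, 0.2, -0.6]
opening: 24.4
grasp_force: 0.0
```

Request:
servo_tool(rows=[0,-12,0,-7,0,-12,0,-7,0,-10,0,-7,0,0,0,-7,0,0,0,-7,0,0,0,-7,0,0,0,-7,0,0,0,-7,0,0,0,-7,0,0,0,-7])

```text
time: 19.67
position: [477.2, -47.7, 295.4]
orientation: [0.096, 3.14, -0.0]
contact_force: [0.2, 0.2, 0.8]
opening: 23.8
grasp_force: 0.0
```

```bash
python3 w.py c; python3 - <<'E'
from m import *
s,M=st(); go(-175,-28,85,M,s)
E
```

```text
t 19.67 pos [477.2 -47.7 295.4] rack [-155.    24.9] tip z 96.2 xang 176.48 F [0.2 0.2 0.8] open 23.8 tilt [ 0. -0. -1.]
side [324 219  20  13 202] [333.3 224.9] rack [-90.4  -3.4] in tool [-67.8 -19. ]
side [324 232  19  16 239] [333.  240.2] rack [-126.   -50.6] in tool [-39.2 -70.7]
t 19.77 pos [477.2 -47.7 295.4] rack [-154.9   24.8] tip z 96.2 xang 176.28 F [-0.1  0.1  0.3] open 23.7 tilt [ 0. -0. -1.]
to (-175, -28, 85) tool delta [ 12.3 -55.2  11.2]
```

Request:
servo_tool(rows=[1,-5,0,-4,1,-8,0,-4,2,-8,0,0,2,-8,0,0,2,-8,0,0,2,-8,0,0,2,-6,0,0,2,-3,0,0,0,0,0,0,0,0,0,0])

```text
time: 20.6
position: [465.9, -102.8, 295.1]
orientation: [0.112, -3.14, -0.0]
contact_force: [0.3, 0.4, 0.3]
opening: 23.8
grasp_force: 0.0
```

```bash
cat > d.py <<'E'
from m import *
import sys
def lid(f,lo,hi,n='side'):
    h=cv2.cvtColor(cv2.imread(f'pics/{f}.png'),cv2.COLOR_BGR2HSV); g=cv2.inRange(h,lo,hi)
    k,l,q,c=cv2.connectedComponentsWithStats(g); out=[]
    for i in range(1,k):
        r=rk(onz(n,c[i],50))[0]
        if q[i,4]>70 and -140<r[0]<0 and abs(r[1])<110: out.append((q[i].tolist(),r.round(1)))
    return out
f=sys.argv[1]; snap('side',f)
for nm,lo,hi in(('green',(55,50,25),(88,255,255)),('red',(0,150,60),(6,255,255)),('blue',(100,100,40),(125,255,255))): print(nm,lid(f,lo,hi))
s,M=st(); go(-175,-28,15,M,s)
E
python3 d.py d
```

```text
green [([323, 219, 21, 13, 204], array([-110.6,  -30.4]))]
red [([367, 218, 20, 13, 193], array([-27.5, -86.2]))]
blue [([324, 200, 18, 14, 183], array([-66.4,  32.5]))]
t 20.65 pos [ 465.9 -102.6  295. ] rack [-170.5  -29. ] tip z 95.8 xang -175.91 F [ 0.5 -0.2  0.5] open 24.0 tilt [ 0.  0. -1.]
to (-175, -28, 15) tool delta [ 4.5  1.  80.8]
```

Request:
servo_tool(rows=[0,0.8,8,-0.4,0,0,12,0,0,0,15,0,0,0,15,0,0,0,13,0,0,0,9,0,0,0,5,0,0,0,2.5,0,0,0,0,0,0,0,0,0])

```text
time: 21.48
position: [466.0, -101.9, 215.9]
orientation: [-0.124, 3.139, -0.0]
contact_force: [0.0, 0.7, 0.3]
opening: 23.9
grasp_force: 0.0
```

Request:
servo_tool(rows=[-3,0,0,0,-4,0,0,0,-5,0,0,0,-5,0,0,0,-4,0,0,0,-3,0,0,0,-3,0,0,0,-3,0,0,0,-3,0,0,0,-3,0,0,0])

```text
time: 22.32
position: [502.0, -99.0, 215.5]
orientation: [0.124, -3.139, -0.0]
contact_force: [-0.7, 1.0, 0.5]
opening: 24.1
grasp_force: 0.4
```

```bash
python3 d.py e
```

```text
green [([327, 231, 18, 17, 155], array([-137.6,  -83.1]))]
red [([367, 218, 20, 13, 193], array([-27.5, -86.2]))]
blue []
t 22.37 pos [502.3 -99.  215.6] rack [-133.9  -28.3] tip z 16.4 xang -175.48 F [ 0.3 -1.1 -0.6] open 24.3 tilt [ 0. -0. -1.]
to (-175, -28, 15) tool delta [41.1  0.3  1.4]
```

Request:
servo_tool(rows=[-3,0,0,0,-4,0,0,0,-4,0,0,0,-4,0,0,0,-4,0,0,0,-4,0,0,0,-4,0,0,0,-4,0,0,0,-4,0,0,0,-4,0,0,0])

```text
time: 23.2
position: [541.0, -95.9, 215.5]
orientation: [0.124, -3.139, -0.0]
contact_force: [-0.9, 0.1, 0.4]
opening: 23.9
grasp_force: 0.4
```

Request:
servo_tool(rows=[-4,0,0,0,-4,0,0,0,-4,0,0,0,-3,0,0,0,-3,0,0,0,-3,0,0,0,-2,0,0,0,-2,0,0,0,-1,0,0,0,0,0,0,0])

```text
time: 24.03
position: [566.7, -93.9, 215.6]
orientation: [-0.124, 3.139, -0.0]
contact_force: [-1.0, -0.3, 0.5]
opening: 23.9
grasp_force: 0.0
```

```bash
python3 d.py f;  python3 - <<'E'
import cv2
p=cv2.imread('pics/f.png'); cv2.imwrite('pics/fc.png',cv2.resize(p[150:270,290:430],None,fx=4,fy=4,interpolation=cv2.INTER_CUBIC))
E
```

```text
green [([349, 222, 17, 15, 122], array([-75.2, -80.8]))]
red [([366, 218, 21, 13, 192], array([-27.4, -86.1]))]
blue [([324, 200, 14, 14, 146], array([-70.7,  34.2]))]
t 24.08 pos [566.6 -93.9 215.5] rack [-69.4 -28.3] tip z 16.3 xang -175.48 F [-0.2 -0.4 -0.2] open 23.8 tilt [ 0.  0. -1.]
to (-175, -28, 15) tool delta [105.6   0.3   1.3]
```

View pics/fc.png

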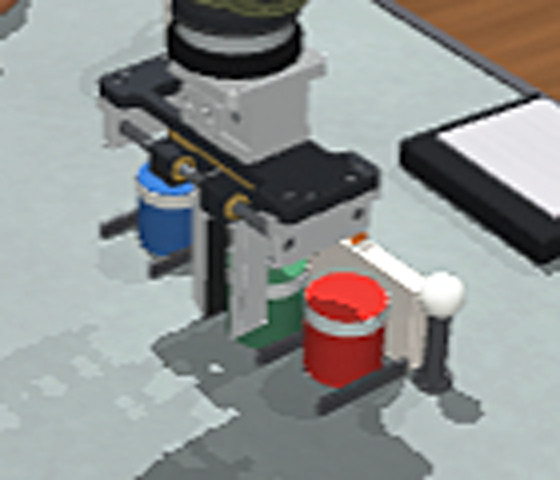

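The tin is inside the third gap, upright, between the dividers and clear of the red one (345,300). About 16 mm remain, so I slow down and watch the force.

Request:
servo_tool(rows=[-2,0,0,0,-2,0,0,0,-2,0,0,0,-2,0,0,0,-1.5,0,0,0,-1.5,0,0,0,-1,0,0,0,-1,0,0,0,-1,0,0,0,0,0,0,0])

```text
time: 24.92
position: [580.7, -92.8, 215.5]
orientation: [-0.124, 3.139, -0.0]
contact_force: [-1.1, -0.4, 0.5]
opening: 23.9
grasp_force: 0.1
```

Request:
servo_tool(rows=[-0.5,0,0,0,-0.5,0,0,0,-0.5,0,0,0,-0.5,0,0,0,0,0,0,0,0,0,0,0,0,0,0,0,0,0,0,0,0,0,0,0,0,0,0,0])

```text
time: 25.75
position: [582.5, -92.7, 215.6]
orientation: [-0.124, 3.139, 0.0]
contact_force: [0.4, -0.1, 0.2]
opening: 24.0
grasp_force: 0.1
```

Request:
servo_tool(rows=[-0.4,0,0,0,-0.4,0,0,0,-0.4,0,0,0,0,0,0,0,0,0,0,0,0,0,0,0,0,0,0,0,0,0,0,0,0,0,0,0,0,0,0,0])

```text
time: 26.58
position: [583.6, -92.6, 215.5]
orientation: [0.124, -3.139, -0.0]
contact_force: [-5.8, -0.5, 1.6]
opening: 24.0
grasp_force: 2.1
```

Request:
servo_tool(rows=[-0.4,0,0,0,-0.4,0,0,0,-0.4,0,0,0,0,0,0,0,0,0,0,0,0,0,0,0,0,0,0,0,0,0,0,0,0,0,0,0,0,0,0,0])

```text
time: 27.42
position: [584.4, -92.6, 215.4]
orientation: [0.124, -3.136, -0.0]
contact_force: [-13.5, -1.1, 6.4]
opening: 24.0
grasp_force: 5.8
```

The force rises to 13 N, so the tin is firmly against the rail. Back off straight and lift.

Request:
servo_tool(rows=[1.5,0,0,0,4,0,0,0,8,0,0,0,10,0,0,0,12,0,0,0,8,0,-5,0,4,0,-15,0,0,0,-25,0,0,0,-30,0,0,0,-30,0])

```text
time: 28.25
position: [537.0, -96.2, 322.1]
orientation: [-0.124, 3.139, 0.0]
contact_force: [0.4, 0.6, 1.0]
opening: 23.8
grasp_force: 0.0
```

Request:
servo_tool(rows=[5,10,-20,0,10,20,-10,0,10,30,0,0,10,30,0,0,10,30,0,0,10,30,0,0,10,30,0,0,10,30,0,0,5,15,0,0,0,0,0,0])

```text
time: 29.08
position: [438.7, 123.7, 351.1]
orientation: [-0.128, 3.138, 0.001]
contact_force: [0.5, -0.2, 0.1]
opening: 23.8
grasp_force: 0.0
```

```bash
python3 d.py g; python3 - <<'E'
from m import *
import sys
snap('top','gt')
a=cv2.imread('pics/g.png')[150:270,290:430]; b=cv2.imread('pics/gt.png')[140:240,280:420]
a=cv2.resize(a,(560,480),interpolation=cv2.INTER_CUBIC)[:, :400]; a=cv2.resize(cv2.imread('pics/g.png')[160:260,300:420],(400,333)); b=cv2.resize(b,(400,286))
cv2.imwrite('pics/fin.png',np.hstack([a,cv2.copyMakeBorder(b,0,47,0,0,cv2.BORDER_CONSTANT)]))
for f in('t0','gt'):
    h=cv2.cvtColor(cv2.imread(f'pics/{f}.png'),cv2.COLOR_BGR2HSV)
    for nm,lo,hi in(('green',(60,60,30),(85,255,255)),('red',(0,150,80),(4,255,255)),('blue',(100,80,40),(125,255,255))):
        k,l,q,c=cv2.connectedComponentsWithStats(cv2.inRange(h,lo,hi))
        print(f,nm,[(int(q[i,4]),rk(onz('top',c[i],50))[0].round(1).tolist()) for i in range(1,k) if q[i,4]>80 and 200<c[i][0]<420 and 150<c[i][1]<270])
E
```

```text
green [([352, 207, 20, 12, 181], array([-25.3, -30.6])), ([352, 219, 14, 16, 168], array([-68.9, -71.2]))]
red [([366, 218, 21, 13, 194], array([-27.6, -86.1]))]
blue [([324, 189, 19, 10, 142], array([-29.7,  80. ])), ([324, 200, 18, 14, 183], array([-66.4,  32.5]))]
t 29.13 pos [439.4 122.5 351.1] rack [-179.2  197.5] tip z 151.9 xang -175.34 F [ 0.2  0.5 -0.1] open 24.1 tilt [ 0.001  0.    -1.   ]
to (-175, -28, 15) tool delta [  -3.4 -225.5  136.8]
t0 green [(212, [-167.1, 250.3]), (119, [-215.2, 350.0])]
t0 red [(191, [-27.1, -83.6])]
t0 blue [(245, [-29.7, 83.4])]
gt green [(212, [-24.9, -27.7]), (119, [-215.2, 350.2])]
gt red [(190, [-26.7, -83.3])]
gt blue [(244, [-29.6, 83.5])]
```

View pics/fin.png

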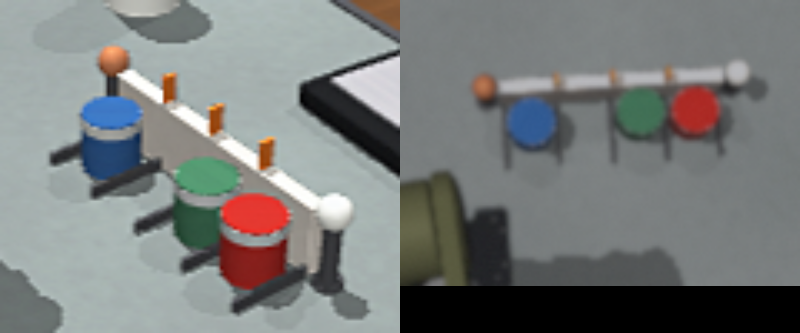

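The green tin is upright and home in the third gap, measured at (-24.9, -27.7). The blue, red and small green tins have not moved, and all three tabs are upright.

```bash
python3 -c "
from plant import ctrl; print(ctrl.job_done())"
```

```text
the job is handed in; nothing more can be done
None
```

Job handed in at about 29 s: counting from the copper knob, the fingertip flicked the first two tabs and stopped in the third gap, then the green tin was pushed fully home against the rail there, upright, with the other tins unmoved.

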